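Centre-punch the bracket blank

ROBOT

A 6-joint arm with a two-finger parallel gripper is mounted at the origin on a cart in front of the work surface, level with it; the furniture and walls round the work are solid. World frame = base frame: x ahead of the robot, y to its left, z up, the work surface at z = 0. Lengths are in m, angles in rad, forces in N, time in s.
With the tool pointing down it reaches from about 0.35 to 0.775 m from the base axis. Payload 5.5 kg.
Tool frame: the origin (TCP) lies at the very end of the fingers, on their centre line; the grasp point (between the pads) lies 19 mm behind it; z points along the fingers, y is the line along which they close (so a half turn about z gives the same grasp; the last joint's range is limited). The gripper opens to 85 mm and grips with 20 to 120 N. Pads are 22 mm wide; open, the fingers measure 114 mm over their backs; the gripper's body (76 mm by 85 mm) begins 54 mm behind the grasp point. The pads swing forward as they close: fully open they stand 13 mm farther back than shut.
Start: joints at [-0.14, 0.313, 0.046, 1.304, 0, 1.431], TCP at [0.575, -0, 0.231] pointing down, gripper open.
Joint ranges: [-2.76, 2.76], [-0.86, 1.69], [-1.03, 1.26], [-2.2, 2.34], [-1.47, 1.5], [-3.14, 3.14]. Speed limits (rad/s): [2.57, 2.57, 3.14, 3.14, 3.14, 3.14].

INTERFACE

Orientations are given as a unit quaternion [w, x, y, z].
In Python, from workcell import env, imaging, ticket gives the robot as it stands. The module is installed in compiled form; this text tells all that it offers.
- The arm moves only by the tool apply_moves, never from a script. Its argument "rows" is a list of rows, each an object with "xyz": the shift along the tool's x, y, z in mm, a list of three; "turn": the turn, a rotation vector about the tool's x, y, z in rad, a list of three; "grip": the opening, from 0 (shut) to 1 (fully open). A call has 1 to 12 rows; each row is the pose to reach, as a shift and turn from the pose commanded when the call began, along the tool's axes at that moment; what a row does not reach only later rows make up. A row lasts 1/12 s, in which the tool goes at most 41.7 mm and 7.16 degrees, less where a joint would pass 70% of its speed; a pose out of reach is approached as far as the arm can. A call with a gripper value outside its range is refused whole. The fingers move at their own pace and stop on an object; "force" is the grip in N (left out, the last holds). Time passes only in rows, so rows that repeat a pose let the fingers close. It gives the time, the measured TCP pose, the force, the opening and the grip force at its end, in the units of the state.
- env.get_state(): the state, without advancing time (a new reading comes with each control period).
- imaging.read_camera(name): name is "scene" or "side" or "wrist"; returns a dict with "color" (384x512x3 uint8, blue, green, red), "z_map" (384x512 float32, m along the optical axis (not along the pixel's ray), 0 where there is no reading), "camera_matrix" (3x3 intrinsics, pixels), "k1" (the pictures are not rectified: a ray, as slopes to the right and down, at radius r is drawn at 1 + k1 r^2 times it, then the intrinsics apply), "view" (4x4, takes a point from world to camera coordinates). Camera axes: x right, y down, z forward; pixel columns grow to the right and rows downward; lengths in m; the calibration is good to about 2 mm. A picture is of the moment at which its call begins.
- ticket.hand_in(): hands the job in; it is judged then, once.
The state is a dict: "clock": time; "joint_pos": joint angles; "qvel": joint speeds; "tau": joint torques, N m; "tcp_pos": TCP position; "orientation": TCP orientation; "wrist_force": force on the tool from outside, world axes, zero at the start; "ft_torque": the same for the moment, N m; "finger_gap": finger opening in m; "grip_force": force on a finger pad.
Only numpy, scipy, OpenCV 4.12 (cv2) and the standard library are available. Lean on these libraries where they do the work, as an engineer would, in place of code of your own. Each camera call takes 0.05 s, during which the arm holds its last target. There are 200 camera calls.

TASK

Take the spring-loaded centre punch out of its stand, set its point on the scribed cross of the bracket blank and, holding it upright, press straight down until the hidden spring inside it snaps. Stop as soon as it snaps - do not go on to ram it against its hard stop (no more than 12 N on the blank once it has snapped, 20 N at any time) - and let it snap nowhere but on the cross. Then put the punch back in its hole in the stand and let go, leaving the plain drift and the other things on the bench where they are.

Things in the scene. Friction and masses are not known exactly. Their poses are not given: they have to be found in the camera images.
- punch: steel spring-loaded centre punch, 122 mm long, 170 g, nose down in a hole of the stand; the taller of the two tools there, with domed cap. Origin on its axis under its collar (28 mm across, 5 thick; rests on the stand's top), z up its axis. Ringed round grip, diameter 16, from z = 5 to 50 mm; cap, diameter 19, to z = 60. Below: barrel, diameter 14, to z = -40; nose, diameter 8, to z = -62
- punch_point (a point): point of the punch's nose, 62 mm below the punch's origin while the nose is out. Pressed, the nose slides up into the barrel against a spring: the force climbs to about 14 N at 2 to 4 mm travel, then the spring snaps and the force falls to about 4 N at 7 mm (it counts as snapped from 5.5 mm); hard stop at 8.5 mm. Lifted off, the nose springs out again
- block: steel bench block fixed to the bench, 110 (x) by 92 (y) by 14 mm high, two rails along x (top at 24 mm); on it the aluminium bracket blank, 96 by 66 mm, clamped by a 9 mm wide strap at each x end (screws stand 7 mm above the blank). Blank's thickness is unknown, 2 to 14 mm: its upper face is 16 to 28 mm above the bench. Origin: middle of the underside
- cross (a point): the scribed cross on the blank (lines 18 mm long, at x = +16, y = +6 mm of the block; the two round holes near the other end are drilled already). The point given lies under the blank, at the height of the block's top (14 mm above the bench): only its x and y tell where to punch
- stand: dark wooden tool stand fixed to the bench, 118 mm (x) by 52 mm (y), 70 mm high, with two through holes 20 mm in diameter, 60 mm apart along its x axis. Origin in the middle of its underside
- stand_hole0 (a point): centre of the mouth of one hole (x = -30 mm), on the stand's top. The punch starts in this hole or in the other
- stand_hole1 (a point): centre of the mouth of the other hole (x = +30 mm), on the stand's top
- drift: plain solid steel drift standing in the other hole, to be left alone: same collar, but only 32 mm high above the stand's top, with a plain flat-ended rod 13 mm in diameter. Origin under its collar
- thread_lock: small squeeze bottle with a white pointed nozzle, 29 mm in diameter, 77 mm high; bystander, origin under its middle
- powder_tub_0: small white screw tub, 28 mm in diameter, 52 mm high; bystander, origin under its middle
- wax_tin: flat round tin with a black rim, 47 mm in diameter, 12 mm high; bystander, origin under its middle
- black_cap: black screw cap, 36 mm in diameter, 19 mm high; bystander, origin under its middle
- needle_oiler_0: small oiler with an upright needle tip, 25 mm in diameter, 92 mm high; bystander, origin under its middle
- red_block: pair of magnetic jaw pads standing together, 16 x 29 x 44 mm; bystander, origin under its middle

How it is judged:
By the outcome, as a careful person would: the job done as asked, in the order asked, and still so for the second after the job is handed in, with the robot touching nothing.
It also fails if it takes over 58 s, if anything falls off the work surface, if the arm or the gripper's body presses on something with over 40 N, if the wrist force passes 120 N, or if a joint passes its speed limit or range.

## Working session

There is one attempt and no reset: what is moved stays moved. The work goes in short steps, Python scripts to look and compute and a tool call to move; the robot and the scene stay as the last step left them, time stands still between calls to the robot, and variables do not carry over. Pictures are saved under pics/ and viewed, at most 10 in all, crops included, and the job is handed in when it is done.

Besides the shell and the picture viewer there is one more tool, called after ">>>" by a JSON object that holds its "method" and its "body", one argument or row to a line. apply_moves: Moves the arm, as the interface text tells. Its arguments: {"type":"object","properties":{"rows":{"type":"array"},"force":{"type":"number"}},"required":["rows"]}

```bash
mkdir -p pics
cat > h.py <<'E'
import numpy as np, cv2
from workcell import env, imaging, ticket
def cam(n):
    d=imaging.read_camera(n); d['n']=n; return d
def pts(d):
    K=d['camera_matrix'];h,w=d['z_map'].shape
    v,u=np.mgrid[:h,:w].astype(np.float64)
    r=cv2.undistortPoints(np.stack([u.ravel(),v.ravel()],1)[:,None],K,np.array([d['k1'],0,0,0.]))[:,0]
    z=d['z_map'].ravel()
    P=np.c_[r*z[:,None],z]; V=np.linalg.inv(d['view'])
    return (P@V[:3,:3].T+V[:3,3]).reshape(h,w,3), z.reshape(h,w)>0
def ray(d,u,v,zw):
    r=cv2.undistortPoints(np.array([[[u,v]]],float),d['camera_matrix'],np.array([d['k1'],0,0,0.]))[0,0]
    V=np.linalg.inv(d['view']);o=V[:3,3];k=V[:3,:3]@[r[0],r[1],1]
    return o+k*(zw-o[2])/k[2]
E
python3 - <<'E'
from h import *
a=[cam(n) for n in('scene','side','wrist')]
for d in a: np.savez('pics/'+d['n']+'0.npz',**d); print(d['n'],np.linalg.inv(d['view'])[:3,3].round(3))
cv2.imwrite('pics/a.png',cv2.resize(np.vstack([np.hstack([a[0]['color'],a[1]['color']])]),(800,300)))
cv2.imwrite('pics/s.png',cv2.resize(a[0]['color'],(800,600)))
cv2.imwrite('pics/w.png',a[2]['color'])
print(env.get_state())
E
```

```text
scene [ 0.036 -0.8    0.657]
side [0.213 0.411 0.457]
wrist [0.575 0.067 0.374]
{'clock': 0.15, 'joint_pos': array([-1.39633167e-01,  3.13807817e-01,  4.52748918e-02,  1.30357266e+00,
        1.74381996e-06,  1.43121212e+00]), 'qvel': array([ 0.00057224, -0.00116327,  0.00393309, -0.00115276, -0.00116003,
       -0.0004513 ]), 'tau': array([ 1.76330479e-03, -4.81067133e+01,  2.98815805e+01,  1.39078675e-02,
       -1.10673584e-04, -5.56924022e-05]), 'tcp_pos': array([5.74646733e-01, 2.14799774e-05, 2.30639419e-01]), 'orientation': array([-5.23327126e-04,  7.07123939e-01,  7.07089320e-01, -3.93277995e-04]), 'wrist_force': array([-0.20582141,  0.28551084, -0.77757173]), 'ft_torque': array([0.00282026, 0.01064754, 0.04572588]), 'grip_force': 0.0, 'finger_gap': 0.08522495210901224}
```

View pics/s.png

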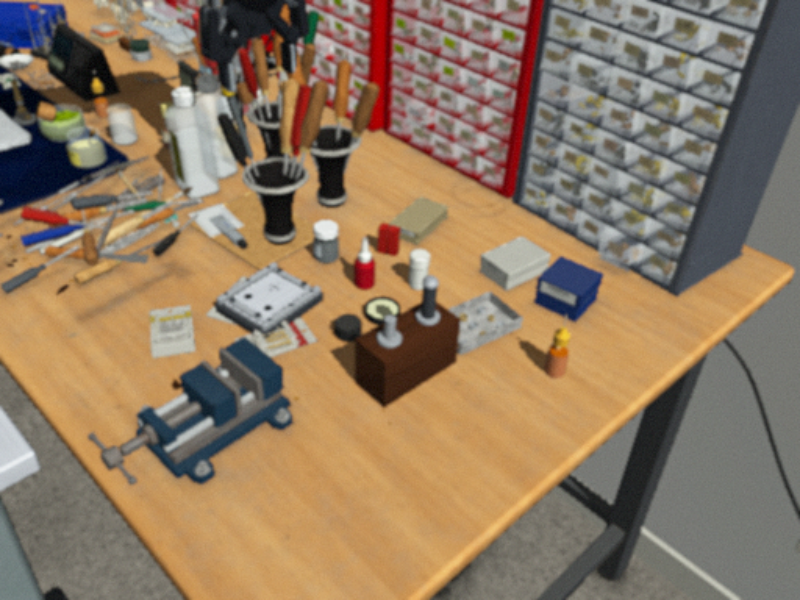

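View pics/w.png

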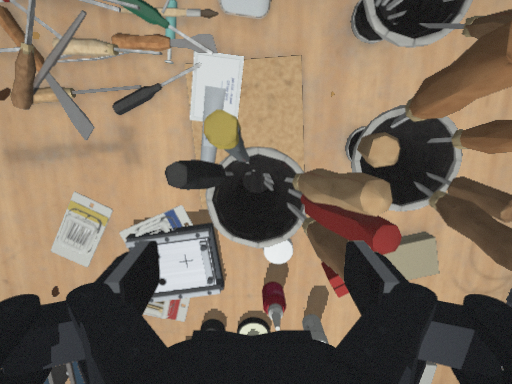

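The scene picture shows the stand at about (405,350) with the punch (cap at 430,285) in its far hole and the drift at (390,325). The block lies at about (268,297). In the wrist picture the cross is at (187,261). Tool pots stand near it at (255,195) and (405,155).

Run:
```python
from h import *
S=dict(np.load('pics/scene0.npz'));W=dict(np.load('pics/wrist0.npz'))
P,m=pts(S);Q,mw=pts(W)
print('cross',Q[258:265:3,184:191:3].reshape(-1,3).round(4)[[0,4,8]])
# top-down height map from both+side
D=dict(np.load('pics/side0.npz'));R,mr=pts(D)
A=np.vstack([P[m],Q[mw],R[mr]]);C=np.vstack([S['color'][m],W['color'][mw],D['color'][mr]])
k=(A[:,0]>.3)&(A[:,0]<.85)&(A[:,1]>-.35)&(A[:,1]<.3)&(A[:,2]<.2);A=A[k];C=C[k]
o=np.argsort(A[:,2]);A=A[o];C=C[o]
H=np.zeros((650,550));I=np.zeros((650,550,3),np.uint8)
r=(650-(A[:,1]+.35)*1000).astype(int).clip(0,649);c=((A[:,0]-.3)*1000).astype(int)
I[r,c]=C; H[r,c]=A[:,2]
I=cv2.dilate(I,np.ones((2,2)))
for i in range(0,550,50): cv2.putText(I,str(30+i//10),(i,10),0,.35,(0,0,255));
for i in range(0,650,50): cv2.putText(I,str(30-i//10),(0,i+4),0,.35,(0,0,255)); 
I[::50]=(I[::50]//2)+60; I[:,::50]=I[:,::50]//2+60
cv2.imwrite('pics/top.png',I[:600] if 0 else cv2.resize(I[50:],(550,600)))
# stand top scene
x,y,z=P[...,0],P[...,1],P[...,2]
def st(n,k): print(n,k.sum(),P[k].mean(0).round(4) if k.any() else '')
k=m&(abs(z-.07)<.004)&(y<.0)&(x>.4)&(x<.8)&(y>-.35);
b=S['color'].astype(int); k&=b.sum(2)<200
print(k.sum()); rect=cv2.minAreaRect(P[k][:,:2].astype(np.float32)*1000);print(rect,np.c_[cv2.boxPoints(rect)])
vv,uu=np.mgrid[:384,:512]
for n,u0,v0 in(('punch',275,182),('drift',250,207)):
  for dv in range(-6,20,4): print(n,v0+dv,P[v0+dv,u0].round(3))
```

```text
cross [[ 0.4898 -0.1148  0.0193]
 [ 0.4931 -0.1195  0.0183]
 [ 0.497  -0.1229  0.0198]]
555
((571.29150390625, -169.0533905029297), (413.1407775878906, 140.03907775878906), 69.41924285888672) [[ 4.3312567e+02 -3.3782620e+02]
 [ 5.6422711e+02 -3.8705374e+02]
 [ 7.0945734e+02 -2.8057861e-01]
 [ 5.7835590e+02  4.8946960e+01]]
punch 176 [ 0.558 -0.334  0.128]
punch 180 [ 0.551 -0.341  0.127]
punch 184 [ 0.547 -0.345  0.122]
punch 188 [ 0.55  -0.343  0.111]
punch 192 [ 0.551 -0.343  0.101]
punch 196 [ 0.55  -0.345  0.093]
punch 200 [ 0.552 -0.343  0.082]
drift 201 [ 0.578 -0.253  0.008]
drift 205 [ 0.492 -0.34   0.102]
drift 209 [ 0.493 -0.34   0.092]
drift 213 [ 0.492 -0.341  0.085]
drift 217 [ 0.492 -0.341  0.075]
drift 221 [ 0.489 -0.345  0.07 ]
drift 225 [ 0.482 -0.353  0.071]
```

View pics/top.png

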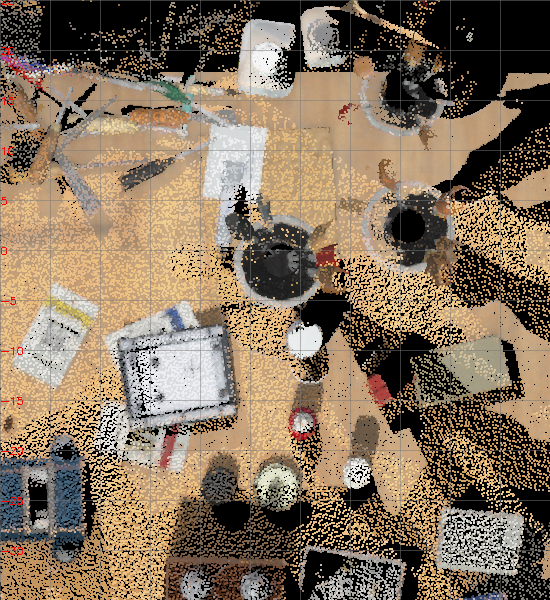

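The top-down map puts the punch at about (0.553, -0.337), the drift at (0.493, -0.336) and the cross at (0.493, -0.119), with a clear route between them. I'm moving to hover over the punch, turned so the fingers close along y.

>>> {"method": "apply_moves", "body": {
  "rows": [
    {"xyz": [-28, -2, 0], "turn": [0, 0, -0.12], "grip": 1},
    {"xyz": [-56, -4, 0], "turn": [0, 0, -0.24], "grip": 1},
    {"xyz": [-84, -6, 0], "turn": [0, 0, -0.36], "grip": 1},
    {"xyz": [-112, -8, 0], "turn": [0, 0, -0.48], "grip": 1},
    {"xyz": [-140, -10, 0], "turn": [0, 0, -0.6], "grip": 1},
    {"xyz": [-168, -12, 0], "turn": [0, 0, -0.72], "grip": 1},
    {"xyz": [-196, -14, 0], "turn": [0, 0, -0.84], "grip": 1},
    {"xyz": [-224, -16, 0], "turn": [0, 0, -0.96], "grip": 1},
    {"xyz": [-252, -18, 0], "turn": [0, 0, -1.08], "grip": 1},
    {"xyz": [-280, -20, 0], "turn": [0, 0, -1.2], "grip": 1},
    {"xyz": [-308, -21, 0], "turn": [0, 0, -1.32], "grip": 1},
    {"xyz": [-337, -22, 0], "turn": [0, 0, -1.44], "grip": 1}
  ]
}}

```text
clock: 1.15
tcp_pos: [0.5526, -0.3381, 0.231]
orientation: [-0.0, 0.062, 0.998, 0.0]
wrist_force: [1.3, -0.4, 0.4]
finger_gap: 0.0855
grip_force: 0.0
```

>>> {"method": "apply_moves", "body": {
  "rows": [
    {"xyz": [0, 0, 0], "turn": [0, 0, -0.12], "grip": 1},
    {"xyz": [0, 0, 0], "turn": [0, 0, -0.131], "grip": 1},
    {"xyz": [0, 0, 0], "turn": [0, 0, -0.131], "grip": 1},
    {"xyz": [0, 0, 0], "turn": [0, 0, -0.131], "grip": 1}
  ]
}}

```text
clock: 1.48
tcp_pos: [0.553, -0.3362, 0.2311]
orientation: [-0.0, 0.001, 1.0, 0.0]
wrist_force: [-0.5, -0.0, 0.1]
finger_gap: 0.0853
grip_force: 0.0
```

Run:
```python
from h import *
W=cam('wrist');np.savez('pics/wrist1.npz',**W);cv2.imwrite('pics/w1.png',W['color'])
s=env.get_state();print(s['clock'],s['tcp_pos'],s['orientation'],s['joint_pos'])
P,m=pts(W)
k=m&(P[...,2]>.112)&(P[...,2]<.14)&(abs(P[...,0]-.553)<.03)&(abs(P[...,1]+.337)<.03)
q=P[k];print(k.sum(),q.mean(0),q.min(0),q.max(0)); v,u=np.where(k);print(u.mean(),v.mean())
```

```text
1.5333 [ 0.55310924 -0.33600969  0.23131785] [-1.05128063e-04  4.99343592e-04  9.99999853e-01  1.81785944e-04] [-6.69914374e-01  4.59449043e-01  2.61755532e-01  1.37349330e+00
  1.54637861e-04 -6.68915717e-01]
402 [ 0.55338649 -0.33627894  0.1271342 ] [ 0.54563884 -0.34556601  0.11202265] [ 0.5634001  -0.32712928  0.13187374]
251.08955223880596 192.2537313432836
```

View pics/w1.png

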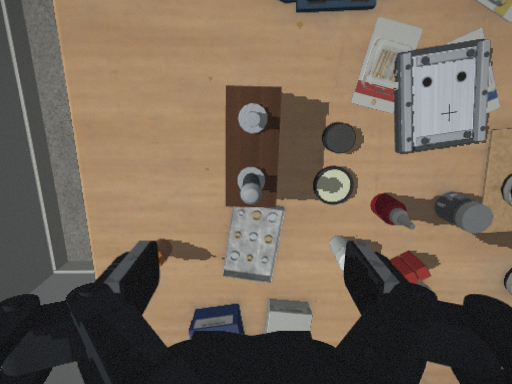

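The wrist view from above shows the punch cap at (251,190), the drift at (253,118) and the cross at (449,113). The punch is centred under the tool to within 1 mm, so I'm descending and gripping.

>>> {"method": "apply_moves", "body": {
  "rows": [
    {"xyz": [0, 0, 25], "turn": [0, 0, 0], "grip": 1},
    {"xyz": [0, 0, 55], "turn": [0, 0, 0], "grip": 0.8},
    {"xyz": [0, 0, 85], "turn": [0, 0, 0], "grip": 0.6},
    {"xyz": [0, 0, 110], "turn": [0, 0, 0], "grip": 0.6},
    {"xyz": [0, 0, 130], "turn": [0, 0, 0], "grip": 0.5},
    {"xyz": [0, 0, 141], "turn": [0, 0, 0], "grip": 0.5},
    {"xyz": [0, 0, 145], "turn": [0, 0, 0], "grip": 0.5},
    {"xyz": [0, 0, 145], "turn": [0, 0, 0], "grip": 0.4},
    {"xyz": [0, 0, 145], "turn": [0, 0, 0], "grip": 0.3},
    {"xyz": [0, 0, 145], "turn": [0, 0, 0], "grip": 0.2},
    {"xyz": [0, 0, 145], "turn": [0, 0, 0], "grip": 0.1},
    {"xyz": [0, 0, 145], "turn": [0, 0, 0], "grip": 0}
  ],
  "force": 70
}}

```text
clock: 2.53
tcp_pos: [0.554, -0.3374, 0.088]
orientation: [0.001, -0.0, 1.0, -0.001]
wrist_force: [-0.3, 0.6, 4.2]
finger_gap: 0.0155
grip_force: 68.0
```

>>> {"method": "apply_moves", "body": {
  "rows": [
    {"xyz": [0, 0, 0], "turn": [0, 0, 0], "grip": 0},
    {"xyz": [0, 0, 0], "turn": [0, 0, 0], "grip": 0},
    {"xyz": [0, 0, 0], "turn": [0, 0, 0], "grip": 0},
    {"xyz": [0, 0, 0], "turn": [0, 0, 0], "grip": 0}
  ]
}}

```text
clock: 2.87
tcp_pos: [0.554, -0.3374, 0.0881]
orientation: [0.001, -0.0, 1.0, -0.001]
wrist_force: [0.5, 2.3, 6.1]
finger_gap: 0.0154
grip_force: 68.0
```

Run:
```python
from h import *
s=env.get_state();print(s['clock'],s['tcp_pos'],s['orientation'],s['wrist_force'])
W=dict(np.load('pics/wrist1.npz'));P,m=pts(W)
# cross
g=cv2.cvtColor(W['color'],cv2.COLOR_BGR2GRAY)
b=P[90:136,430:468][m[90:136,430:468]];print('blank z',np.median(b[:,2]),b[:,2].std())
W0=dict(np.load('pics/wrist0.npz'));
for zz in(.017,.019,.021): print(zz,ray(W,449,113,zz).round(4),ray(W0,187,261,zz).round(4))
a=cv2.resize(W['color'][30:160,385:500],None,fx=5,fy=4.6,interpolation=cv2.INTER_CUBIC)[:598]
c=cv2.resize(W0['color'][220:305,125:230],(575,598//2*2)) 
print(a.shape,c.shape)
cv2.imwrite('pics/c.png',cv2.resize(np.hstack([a,c]),(800,420)))
P0,m0=pts(W0);b=P0[240:285,165:210][m0[240:285,165:210]];print('blank z0',np.median(b[:,2]))
```

```text
2.8667 [ 0.55404399 -0.3374274   0.0880549 ] [ 1.35676295e-03 -1.74953320e-04  9.99998824e-01 -6.93308769e-04] [0.48980636 2.28859572 6.059491  ]
blank z 0.020624532276862118 0.0013451766081375134
0.017 [ 0.4924 -0.1156  0.017 ] [ 0.4928 -0.1202  0.017 ]
0.019 [ 0.4924 -0.1168  0.019 ] [ 0.4933 -0.1191  0.019 ]
0.021 [ 0.4924 -0.1181  0.021 ] [ 0.4937 -0.1181  0.021 ]
(598, 575, 3) (598, 575, 3)
blank z0 0.01980222051526359
```

View pics/c.png

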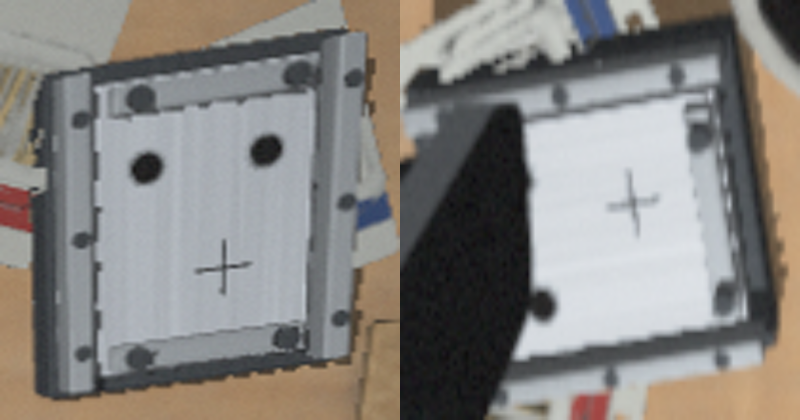

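The crops show the cross clearly. Both views agree on about (0.493, -0.118) with the blank's face at z of about 0.0205. I'm lifting the punch and carrying it over.

>>> {"method": "apply_moves", "body": {
  "rows": [
    {"xyz": [0, 0, -5], "turn": [0, 0, 0], "grip": 0},
    {"xyz": [0, 0, -18], "turn": [0, 0, 0], "grip": 0},
    {"xyz": [0, 0, -36], "turn": [0, 0, 0], "grip": 0},
    {"xyz": [0, 0, -56], "turn": [0, 0, 0], "grip": 0},
    {"xyz": [0, 0, -74], "turn": [0, 0, 0], "grip": 0},
    {"xyz": [0, 0, -82], "turn": [0, 0, 0], "grip": 0},
    {"xyz": [0, 0, -84], "turn": [0, 0, 0], "grip": 0},
    {"xyz": [3, 11, -84], "turn": [0, 0, 0], "grip": 0},
    {"xyz": [10, 36, -84], "turn": [0, 0, 0], "grip": 0},
    {"xyz": [18, 64, -84], "turn": [0, 0, 0], "grip": 0},
    {"xyz": [26, 92, -84], "turn": [0, 0, 0], "grip": 0},
    {"xyz": [34, 122, -84], "turn": [0, 0, 0], "grip": 0}
  ],
  "force": 70
}}

```text
clock: 3.87
tcp_pos: [0.5177, -0.214, 0.1686]
orientation: [-0.001, 0.0, 1.0, 0.001]
wrist_force: [1.0, 0.4, -1.6]
finger_gap: 0.0156
grip_force: 68.5
```

>>> {"method": "apply_moves", "body": {
  "rows": [
    {"xyz": [8, 28, 0], "turn": [0, 0, 0], "grip": 0},
    {"xyz": [16, 56, 5], "turn": [0, 0, 0], "grip": 0},
    {"xyz": [22, 80, 15], "turn": [0, 0, 0], "grip": 0},
    {"xyz": [26, 93, 27], "turn": [0, 0, 0], "grip": 0},
    {"xyz": [27, 97, 40], "turn": [0, 0, 0], "grip": 0},
    {"xyz": [27, 97, 47], "turn": [0, 0, 0], "grip": 0},
    {"xyz": [27, 97, 50], "turn": [0, 0, 0], "grip": 0},
    {"xyz": [27, 97, 50], "turn": [0, 0, 0], "grip": 0},
    {"xyz": [27, 97, 50], "turn": [0, 0, 0], "grip": 0}
  ]
}}

```text
clock: 4.62
tcp_pos: [0.4922, -0.1187, 0.1203]
orientation: [-0.0, 0.0, 1.0, -0.0]
wrist_force: [0.3, -0.4, -1.8]
finger_gap: 0.0155
grip_force: 68.6
```

Run:
```python
from h import *
s=env.get_state();print(s['clock'],s['tcp_pos'],s['orientation'],s['wrist_force'])
t=s['tcp_pos'];o=[]
for n,z in(('wrist',4),('scene',6),('side',6)):
    d=cam(n);np.savez('pics/%s2.npz'%n,**d)
    def pr(p):
        c=d['view']@[*p,1];r=c[:2]/c[2];r=r*(1+d['k1']*(r@r));return (d['camera_matrix']@[*r,1])[:2]
    q=pr([t[0],t[1],t[2]+.019-.035-.062]);x=pr([.493,-.118,.0205]);print(n,q,x)
    u,v=q.astype(int);h,w=(70,100) if z==4 else (45,33)
    u0=max(0,min(u-w//2,512-w));v0=max(0,min(v-h//2,384-h));print(u0,v0)
    o.append(cv2.resize(d['color'][v0:v0+h,u0:u0+w],(400,280) if z==4 else (198,270),interpolation=cv2.INTER_CUBIC))
    if z!=4:o[-1]=cv2.copyMakeBorder(o[-1],0,10,0,2,0)
cv2.imwrite('pics/d.png',np.hstack(o))
cv2.imwrite('pics/w2.png',cam('wrist')['color'])
```

```text
4.6167 [ 0.49224264 -0.11873962  0.12025191] [-3.60565312e-05  3.30164901e-04  9.99999942e-01 -7.35347906e-05] [ 0.29789171 -0.36479418 -1.79896807]
wrist [251.34586584 200.77582903] [252.20017901 193.94217316]
201 165
scene [174.74818138 174.18845349] [175.5075677  182.26459463]
158 152
side [259.05989983 247.38380155] [258.25011128 258.00620222]
243 225
```

View pics/d.png

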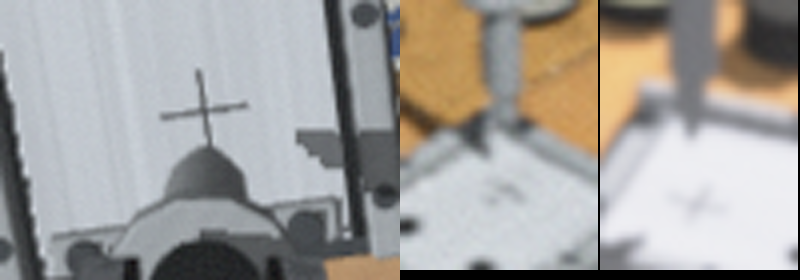

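Tip and cross land within about 1 px of their predicted positions in all three views. In the side view the tip is at (258,247) and the cross at (259,259). I'm going lower to check the offset close up.

>>> {"method": "apply_moves", "body": {
  "rows": [
    {"xyz": [0, 0, 6], "turn": [0, 0, 0], "grip": 0},
    {"xyz": [0, 0, 12], "turn": [0, 0, 0], "grip": 0},
    {"xyz": [0, 0, 15], "turn": [0, 0, 0], "grip": 0},
    {"xyz": [0, 0, 16], "turn": [0, 0, 0], "grip": 0},
    {"xyz": [0, 0, 16], "turn": [0, 0, 0], "grip": 0},
    {"xyz": [0, 0, 16], "turn": [0, 0, 0], "grip": 0}
  ]
}}

```text
clock: 5.32
tcp_pos: [0.4919, -0.118, 0.1042]
orientation: [-0.0, -0.0, 1.0, 0.0]
wrist_force: [0.3, 0.9, -2.1]
finger_gap: 0.0155
grip_force: 68.6
```

Run:
```python
from h import *
s=env.get_state();print(s['clock'],s['tcp_pos'],s['orientation'],s['wrist_force'])
t=s['tcp_pos'];o=[]
for n in('wrist','scene','side'):
    d=cam(n);np.savez('pics/%s3.npz'%n,**d)
    def pr(p):
        c=d['view']@[*p,1];r=c[:2]/c[2];r=r*(1+d['k1']*(r@r));return (d['camera_matrix']@[*r,1])[:2]
    q=pr([t[0],t[1],t[2]-.080]);x=pr([.493,-.118,.0205]);print(n,q,x,(pr([.495,-.118,.0205])-x)/2,(pr([.493,-.116,.0205])-x)/2)
    u,v=q.astype(int);h,w=(50,33)
    u0=u-w//2;v0=v-h//2;print(u0,v0)
    o.append(cv2.resize(d['color'][v0:v0+h,u0:u0+w],(264,400),interpolation=cv2.INTER_CUBIC))
cv2.imwrite('pics/e.png',np.hstack(o))
```

```text
5.3167 [ 0.49191869 -0.11797553  0.10418534] [-1.06833483e-04 -1.44782562e-04  9.99999983e-01  4.46864081e-05] [ 0.30999156  0.88013698 -2.07676281]
wrist [251.30720292 200.06307843] [251.26404535 200.03715519] [-5.05252448e-04  1.25164087e+00] [ 1.30888426e+00 -2.81288148e-04]
235 175
scene [174.96275124 181.06494059] [175.5075677  182.26459463] [ 0.3909919  -0.19542669] [-0.29061337 -0.22355895]
158 156
side [258.83526386 256.437165  ] [258.25011128 258.00620222] [-0.51354772 -0.17325004] [-0.28039974  0.30343136]
242 231
```

View pics/e.png

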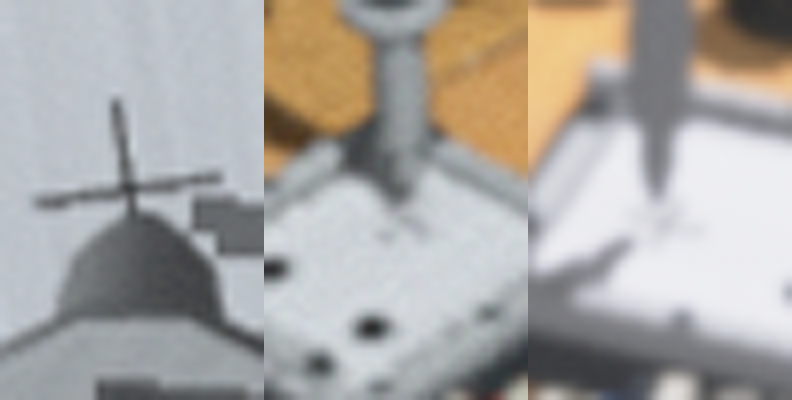

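In the wrist crop the cross is at pixel (251,198.5) and the nose tip at about (252,201). The tip needs a correction of roughly half a millimetre, which I'm applying while feeling down for contact.

>>> {"method": "apply_moves", "body": {
  "rows": [
    {"xyz": [0.5, -0.4, 0], "turn": [0, 0, 0], "grip": 0},
    {"xyz": [0.5, -0.4, 1], "turn": [0, 0, 0], "grip": 0},
    {"xyz": [0.5, -0.4, 2], "turn": [0, 0, 0], "grip": 0},
    {"xyz": [0.5, -0.4, 2.5], "turn": [0, 0, 0], "grip": 0},
    {"xyz": [0.5, -0.4, 3], "turn": [0, 0, 0], "grip": 0},
    {"xyz": [0.5, -0.4, 3], "turn": [0, 0, 0], "grip": 0},
    {"xyz": [0.5, -0.4, 3], "turn": [0, 0, 0], "grip": 0}
  ]
}}

```text
clock: 6.05
tcp_pos: [0.4915, -0.1184, 0.1013]
orientation: [-0.0, -0.0, 1.0, 0.0]
wrist_force: [-1.1, 0.1, -1.9]
finger_gap: 0.0153
grip_force: 68.6
```

>>> {"method": "apply_moves", "body": {
  "rows": [
    {"xyz": [0, 0, 0.5], "turn": [0, 0, 0], "grip": 0},
    {"xyz": [0, 0, 1], "turn": [0, 0, 0], "grip": 0},
    {"xyz": [0, 0, 1], "turn": [0, 0, 0], "grip": 0}
  ]
}}

```text
clock: 6.3
tcp_pos: [0.4914, -0.1184, 0.1002]
orientation: [-0.0, -0.0, 1.0, 0.0]
wrist_force: [0.4, -0.0, -1.8]
finger_gap: 0.0155
grip_force: 68.6
```

>>> {"method": "apply_moves", "body": {
  "rows": [
    {"xyz": [0, 0, 0.5], "turn": [0, 0, 0], "grip": 0},
    {"xyz": [0, 0, 1], "turn": [0, 0, 0], "grip": 0},
    {"xyz": [0, 0, 1], "turn": [0, 0, 0], "grip": 0}
  ]
}}

```text
clock: 6.55
tcp_pos: [0.4917, -0.1185, 0.0994]
orientation: [0.0, -0.0, 1.0, -0.0]
wrist_force: [-0.3, -0.2, -0.1]
finger_gap: 0.0156
grip_force: 68.7
```

>>> {"method": "apply_moves", "body": {
  "rows": [
    {"xyz": [0, 0, 0.5], "turn": [0, 0, 0], "grip": 0},
    {"xyz": [0, 0, 1], "turn": [0, 0, 0], "grip": 0},
    {"xyz": [0, 0, 1], "turn": [0, 0, 0], "grip": 0}
  ]
}}

```text
clock: 6.8
tcp_pos: [0.4919, -0.1186, 0.0988]
orientation: [0.001, -0.0, 1.0, -0.0]
wrist_force: [-0.6, 0.5, 3.6]
finger_gap: 0.0151
grip_force: 69.1
```

>>> {"method": "apply_moves", "body": {
  "rows": [
    {"xyz": [0, 0, 0.5], "turn": [0, 0, 0], "grip": 0},
    {"xyz": [0, 0, 1], "turn": [0, 0, 0], "grip": 0},
    {"xyz": [0, 0, 1], "turn": [0, 0, 0], "grip": 0}
  ]
}}

```text
clock: 7.05
tcp_pos: [0.4921, -0.1186, 0.0981]
orientation: [0.001, -0.0, 1.0, -0.0]
wrist_force: [-0.7, 0.9, 6.0]
finger_gap: 0.0156
grip_force: 69.4
```

>>> {"method": "apply_moves", "body": {
  "rows": [
    {"xyz": [0, 0, 0.5], "turn": [0, 0, 0], "grip": 0},
    {"xyz": [0, 0, 0.5], "turn": [0, 0, 0], "grip": 0}
  ]
}}

```text
clock: 7.22
tcp_pos: [0.4923, -0.1187, 0.0978]
orientation: [0.001, -0.0, 1.0, -0.0]
wrist_force: [-0.3, 0.6, 7.5]
finger_gap: 0.0157
grip_force: 69.5
```

>>> {"method": "apply_moves", "body": {
  "rows": [
    {"xyz": [0, 0, 0.5], "turn": [0, 0, 0], "grip": 0},
    {"xyz": [0, 0, 0.5], "turn": [0, 0, 0], "grip": 0}
  ]
}}

```text
clock: 7.38
tcp_pos: [0.4924, -0.1187, 0.0974]
orientation: [0.001, -0.0, 1.0, -0.0]
wrist_force: [-1.2, 0.0, 8.2]
finger_gap: 0.0153
grip_force: 69.7
```

>>> {"method": "apply_moves", "body": {
  "rows": [
    {"xyz": [0, 0, 0.5], "turn": [0, 0, 0], "grip": 0},
    {"xyz": [0, 0, 0.5], "turn": [0, 0, 0], "grip": 0}
  ]
}}

```text
clock: 7.55
tcp_pos: [0.4926, -0.1187, 0.0971]
orientation: [0.001, -0.0, 1.0, -0.0]
wrist_force: [-1.5, 0.2, 9.5]
finger_gap: 0.0157
grip_force: 69.8
```

>>> {"method": "apply_moves", "body": {
  "rows": [
    {"xyz": [0, 0, 0.5], "turn": [0, 0, 0], "grip": 0},
    {"xyz": [0, 0, 0.5], "turn": [0, 0, 0], "grip": 0}
  ]
}}

```text
clock: 7.72
tcp_pos: [0.4927, -0.1188, 0.0968]
orientation: [0.001, -0.0, 1.0, -0.0]
wrist_force: [-2.0, 1.2, 10.7]
finger_gap: 0.0154
grip_force: 69.9
```

>>> {"method": "apply_moves", "body": {
  "rows": [
    {"xyz": [0.8, 0.2, 0.4], "turn": [0, 0, 0], "grip": 0},
    {"xyz": [0.8, 0.2, 0.4], "turn": [0, 0, 0], "grip": 0}
  ]
}}

```text
clock: 7.88
tcp_pos: [0.4922, -0.1187, 0.0966]
orientation: [0.002, -0.0, 1.0, -0.001]
wrist_force: [-0.0, 0.6, 11.3]
finger_gap: 0.0156
grip_force: 69.8
```

>>> {"method": "apply_moves", "body": {
  "rows": [
    {"xyz": [0.1, 0, 0.4], "turn": [0, 0, 0], "grip": 0},
    {"xyz": [0.1, 0, 0.4], "turn": [0, 0, 0], "grip": 0}
  ]
}}

```text
clock: 8.05
tcp_pos: [0.4923, -0.1187, 0.0963]
orientation: [0.002, -0.0, 1.0, -0.001]
wrist_force: [0.7, 1.3, 11.6]
finger_gap: 0.0152
grip_force: 70.0
```

>>> {"method": "apply_moves", "body": {
  "rows": [
    {"xyz": [0.1, 0, 0.4], "turn": [0, 0, 0], "grip": 0},
    {"xyz": [0.1, 0, 0.4], "turn": [0, 0, 0], "grip": 0}
  ]
}}

```text
clock: 8.22
tcp_pos: [0.4922, -0.1187, 0.0959]
orientation: [0.002, -0.0, 1.0, -0.001]
wrist_force: [-1.0, 1.5, 12.1]
finger_gap: 0.0153
grip_force: 70.0
```

>>> {"method": "apply_moves", "body": {
  "rows": [
    {"xyz": [0.1, 0, 0.4], "turn": [0, 0, 0], "grip": 0},
    {"xyz": [0.1, 0, 0.4], "turn": [0, 0, 0], "grip": 0}
  ]
}}

```text
clock: 8.38
tcp_pos: [0.4922, -0.1187, 0.0956]
orientation: [0.002, -0.0, 1.0, -0.001]
wrist_force: [0.5, 1.2, 12.1]
finger_gap: 0.0152
grip_force: 70.1
```

>>> {"method": "apply_moves", "body": {
  "rows": [
    {"xyz": [0.1, 0, 0.4], "turn": [0, 0, 0], "grip": 0},
    {"xyz": [0.1, 0, 0.4], "turn": [0, 0, 0], "grip": 0}
  ]
}}

```text
clock: 8.55
tcp_pos: [0.4921, -0.1187, 0.0952]
orientation: [0.002, -0.0, 1.0, -0.001]
wrist_force: [-0.4, 0.3, 11.6]
finger_gap: 0.015
grip_force: 70.1
```

>>> {"method": "apply_moves", "body": {
  "rows": [
    {"xyz": [0, 0, 0.3], "turn": [0, 0, 0], "grip": 0},
    {"xyz": [0, 0, 0.3], "turn": [0, 0, 0], "grip": 0}
  ]
}}

```text
clock: 8.72
tcp_pos: [0.4921, -0.1187, 0.0949]
orientation: [0.002, -0.0, 1.0, -0.001]
wrist_force: [-0.5, 1.9, 11.3]
finger_gap: 0.0156
grip_force: 70.1
```

>>> {"method": "apply_moves", "body": {
  "rows": [
    {"xyz": [0, 0, 0.4], "turn": [0, 0, 0], "grip": 0},
    {"xyz": [0, 0, 0.4], "turn": [0, 0, 0], "grip": 0}
  ]
}}

```text
clock: 8.88
tcp_pos: [0.4921, -0.1187, 0.0945]
orientation: [0.002, -0.0, 1.0, -0.001]
wrist_force: [-0.9, 1.0, 10.8]
finger_gap: 0.0154
grip_force: 70.0
```

>>> {"method": "apply_moves", "body": {
  "rows": [
    {"xyz": [0, 0, 0.3], "turn": [0, 0, 0], "grip": 0},
    {"xyz": [0, 0, 0.3], "turn": [0, 0, 0], "grip": 0}
  ]
}}

```text
clock: 9.05
tcp_pos: [0.492, -0.1187, 0.0941]
orientation: [0.002, -0.0, 1.0, -0.001]
wrist_force: [-0.5, 0.9, 10.4]
finger_gap: 0.0153
grip_force: 70.0
```

>>> {"method": "apply_moves", "body": {
  "rows": [
    {"xyz": [0, 0, 0.4], "turn": [0, 0, 0], "grip": 0},
    {"xyz": [0, 0, 0.4], "turn": [0, 0, 0], "grip": 0}
  ]
}}

```text
clock: 9.22
tcp_pos: [0.492, -0.1187, 0.0935]
orientation: [0.002, -0.0, 1.0, -0.001]
wrist_force: [-0.2, 0.6, 9.2]
finger_gap: 0.0154
grip_force: 69.8
```

>>> {"method": "apply_moves", "body": {
  "rows": [
    {"xyz": [0, 0, 0.3], "turn": [0, 0, 0], "grip": 0},
    {"xyz": [0, 0, 0.3], "turn": [0, 0, 0], "grip": 0}
  ]
}}

```text
clock: 9.38
tcp_pos: [0.4918, -0.1187, 0.093]
orientation: [0.002, -0.0, 1.0, -0.001]
wrist_force: [0.7, 0.8, 8.1]
finger_gap: 0.0152
grip_force: 69.7
```

>>> {"method": "apply_moves", "body": {
  "rows": [
    {"xyz": [0, 0, 0.3], "turn": [0, 0, 0], "grip": 0},
    {"xyz": [0, 0, 0.3], "turn": [0, 0, 0], "grip": 0}
  ]
}}

```text
clock: 9.55
tcp_pos: [0.4917, -0.1186, 0.0925]
orientation: [0.002, -0.0, 1.0, -0.0]
wrist_force: [-0.3, 0.6, 6.3]
finger_gap: 0.0158
grip_force: 69.5
```

>>> {"method": "apply_moves", "body": {
  "rows": [
    {"xyz": [0, 0, 0.3], "turn": [0, 0, 0], "grip": 0},
    {"xyz": [0, 0, 0.3], "turn": [0, 0, 0], "grip": 0}
  ]
}}

```text
clock: 9.72
tcp_pos: [0.4915, -0.1186, 0.0919]
orientation: [0.001, -0.0, 1.0, -0.0]
wrist_force: [0.6, 0.6, 4.3]
finger_gap: 0.0154
grip_force: 69.2
```

>>> {"method": "apply_moves", "body": {
  "rows": [
    {"xyz": [0, 0, 0.2], "turn": [0, 0, 0], "grip": 0},
    {"xyz": [0, 0, 0.2], "turn": [0, 0, 0], "grip": 0}
  ]
}}

```text
clock: 9.88
tcp_pos: [0.4907, -0.1184, 0.091]
orientation: [0.0, -0.0, 1.0, -0.0]
wrist_force: [0.5, 0.6, 0.7]
finger_gap: 0.0151
grip_force: 68.7
```

The force fell away to about 2.6 N, so the punch has snapped. I'm lifting straight up and carrying it back.

>>> {"method": "apply_moves", "body": {
  "rows": [
    {"xyz": [0, 0, -4], "turn": [0, 0, 0], "grip": 0},
    {"xyz": [0, 0, -12], "turn": [0, 0, 0], "grip": 0},
    {"xyz": [0, 0, -28], "turn": [0, 0, 0], "grip": 0},
    {"xyz": [0, 0, -48], "turn": [0, 0, 0], "grip": 0},
    {"xyz": [0, 0, -66], "turn": [0, 0, 0], "grip": 0},
    {"xyz": [-2, -8, -77], "turn": [0, 0, 0], "grip": 0},
    {"xyz": [-8, -28, -81], "turn": [0, 0, 0], "grip": 0},
    {"xyz": [-16, -56, -82], "turn": [0, 0, 0], "grip": 0},
    {"xyz": [-24, -84, -82], "turn": [0, 0, 0], "grip": 0},
    {"xyz": [-32, -112, -82], "turn": [0, 0, 0], "grip": 0},
    {"xyz": [-40, -140, -82], "turn": [0, 0, 0], "grip": 0},
    {"xyz": [-48, -168, -82], "turn": [0, 0, 0], "grip": 0}
  ]
}}

```text
clock: 10.88
tcp_pos: [0.5376, -0.287, 0.172]
orientation: [-0.001, -0.0, 1.0, 0.001]
wrist_force: [0.1, -0.1, -1.5]
finger_gap: 0.0154
grip_force: 69.1
```

>>> {"method": "apply_moves", "body": {
  "rows": [
    {"xyz": [-7, -25, 0], "turn": [0, 0, 0], "grip": 0},
    {"xyz": [-12, -42, 0], "turn": [0, 0, 0], "grip": 0},
    {"xyz": [-14, -49, 0], "turn": [0, 0, 0], "grip": 0},
    {"xyz": [-15, -51, 0], "turn": [0, 0, 0], "grip": 0},
    {"xyz": [-15, -51, 0], "turn": [0, 0, 0], "grip": 0},
    {"xyz": [-15, -51, 0], "turn": [0, 0, 0], "grip": 0}
  ]
}}

```text
clock: 11.38
tcp_pos: [0.5528, -0.3358, 0.1725]
orientation: [-0.001, -0.0, 1.0, 0.001]
wrist_force: [0.5, -1.3, -2.4]
finger_gap: 0.0155
grip_force: 69.0
```

Run:
```python
from h import *
s=env.get_state();print(s['clock'],s['tcp_pos'],s['orientation'],s['wrist_force'])
a=cam('scene')['color'][100:250,170:330];b=cam('wrist')['color']
cv2.imwrite('pics/f.png',np.hstack([cv2.resize(a,(400,375)),cv2.resize(b[100:300,150:363],(400,375))]))
```

```text
11.3833 [ 0.55280519 -0.33582946  0.17245349] [-6.24960206e-04 -4.60673754e-04  9.99999468e-01  6.78885071e-04] [ 0.49625998 -1.26255196 -2.39094389]
```

View pics/f.png

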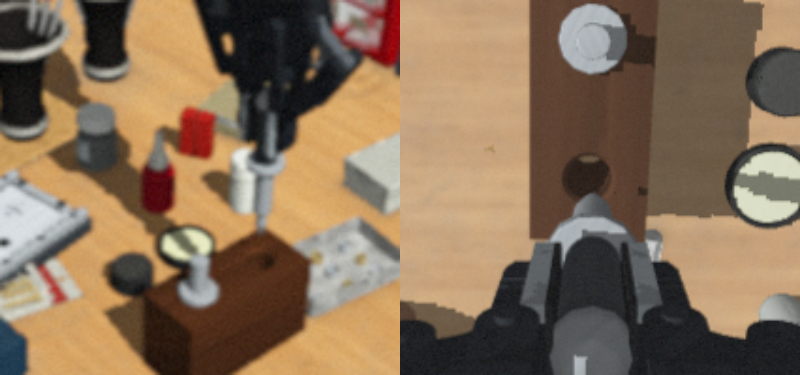

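The views show the punch upright and held over the stand, with the open hole at wrist pixel (249,193). I'm working out the hole's position.

Run:
```python
from h import *
d=cam('wrist');print(ray(d,249,193,.07))
# hole + other: front/back rim by darkness along the column
g=cv2.cvtColor(d['color'],cv2.COLOR_BGR2GRAY);print(g[176:208,249],g[190,228:272],g[194,228:272])
print(ray(d,249,183,.07),ray(d,236,193,.07),ray(d,262,193,.07),env.get_state()['tcp_pos'])
```

```text
[ 0.55386792 -0.33756808  0.07      ]
[ 67  70  69  69  67  57  58  82  92  85  56  34  41  37  30  33  43  35
  38  38  38  38  32  34  36  36  34  47 107 119 115 112] [76 72 75 76 71 77 75 76 71 52 44 40 35 42 38 35 32 33 36 35 35 30 35 35
 31 34 35 36 37 30 40 36 34 49 72 77 72 71 71 70 74 76 70 69] [73 73 74 73 75 71 74 67 61 41 38 36 35 40 37 34 38 37 36 37 37 38 36 39
 34 36 36 39 39 37 41 42 55 62 65 83 77 73 72 70 71 68 72 70]
[ 0.54540091 -0.33756523  0.07      ] [ 0.55387751 -0.3482758   0.07      ] [ 0.55385832 -0.32685772  0.07      ] [ 0.55321856 -0.33590167  0.17310881]
```

>>> {"method": "apply_moves", "body": {
  "rows": [
    {"xyz": [-0.5, -1.6, 0], "turn": [0, 0, 0], "grip": 0},
    {"xyz": [-0.5, -1.6, 10], "turn": [0, 0, 0], "grip": 0},
    {"xyz": [-0.5, -1.6, 22], "turn": [0, 0, 0], "grip": 0},
    {"xyz": [-0.5, -1.6, 34], "turn": [0, 0, 0], "grip": 0},
    {"xyz": [-0.5, -1.6, 40], "turn": [0, 0, 0], "grip": 0},
    {"xyz": [-0.5, -1.6, 44], "turn": [0, 0, 0], "grip": 0},
    {"xyz": [-0.5, -1.6, 48], "turn": [0, 0, 0], "grip": 0},
    {"xyz": [-0.5, -1.6, 48], "turn": [0, 0, 0], "grip": 0}
  ]
}}

```text
clock: 12.2
tcp_pos: [0.5536, -0.3386, 0.1241]
orientation: [-0.0, -0.0, 1.0, 0.0]
wrist_force: [0.8, -0.5, -3.3]
finger_gap: 0.0153
grip_force: 69.0
```

>>> {"method": "apply_moves", "body": {
  "rows": [
    {"xyz": [0, 0, 8], "turn": [0, 0, 0], "grip": 0},
    {"xyz": [0, 0, 18], "turn": [0, 0, 0], "grip": 0},
    {"xyz": [0, 0, 26], "turn": [0, 0, 0], "grip": 0},
    {"xyz": [0, 0, 31], "turn": [0, 0, 0], "grip": 0},
    {"xyz": [0, 0, 33], "turn": [0, 0, 0], "grip": 0},
    {"xyz": [0, 0, 33], "turn": [0, 0, 0], "grip": 0}
  ]
}}

```text
clock: 12.7
tcp_pos: [0.5534, -0.3385, 0.0908]
orientation: [-0.001, -0.0, 1.0, 0.0]
wrist_force: [0.4, -0.3, -1.6]
finger_gap: 0.0151
grip_force: 69.1
```

>>> {"method": "apply_moves", "body": {
  "rows": [
    {"xyz": [0, 0.6, 1], "turn": [0, 0, 0], "grip": 0},
    {"xyz": [0, 0.6, 2], "turn": [0, 0, 0], "grip": 0},
    {"xyz": [0, 0.6, 2], "turn": [0, 0, 0], "grip": 0}
  ]
}}

```text
clock: 12.95
tcp_pos: [0.5541, -0.3383, 0.0901]
orientation: [0.0, -0.0, 1.0, -0.0]
wrist_force: [1.0, -0.0, -1.4]
finger_gap: 0.0155
grip_force: 69.1
```

>>> {"method": "apply_moves", "body": {
  "rows": [
    {"xyz": [0, 0, 0.5], "turn": [0, 0, 0], "grip": 0},
    {"xyz": [0, 0, 1], "turn": [0, 0, 0], "grip": 0},
    {"xyz": [0, 0, 1], "turn": [0, 0, 0], "grip": 0}
  ]
}}

```text
clock: 13.2
tcp_pos: [0.5539, -0.3383, 0.0889]
orientation: [0.0, -0.0, 1.0, -0.0]
wrist_force: [-0.6, 0.7, -1.0]
finger_gap: 0.0153
grip_force: 69.1
```

>>> {"method": "apply_moves", "body": {
  "rows": [
    {"xyz": [0, 0, 0.5], "turn": [0, 0, 0], "grip": 0},
    {"xyz": [0, 0, 1], "turn": [0, 0, 0], "grip": 0},
    {"xyz": [0, 0, 1], "turn": [0, 0, 0], "grip": 0}
  ]
}}

```text
clock: 13.45
tcp_pos: [0.554, -0.3383, 0.0882]
orientation: [0.0, -0.0, 1.0, -0.0]
wrist_force: [-0.0, 0.2, 1.1]
finger_gap: 0.0154
grip_force: 69.2
```

>>> {"method": "apply_moves", "body": {
  "rows": [
    {"xyz": [0, 0, 0.5], "turn": [0, 0, 0], "grip": 0},
    {"xyz": [0, 0, 0.5], "turn": [0, 0, 0], "grip": 0}
  ]
}}

```text
clock: 13.62
tcp_pos: [0.5543, -0.3383, 0.0881]
orientation: [0.001, -0.0, 1.0, -0.0]
wrist_force: [-0.8, 1.2, 4.1]
finger_gap: 0.0158
grip_force: 69.6
```

>>> {"method": "apply_moves", "body": {
  "rows": [
    {"xyz": [0, 0, 0], "turn": [0, 0, 0], "grip": 0.25},
    {"xyz": [0, 0, 0], "turn": [0, 0, 0], "grip": 0.35},
    {"xyz": [0, 0, 0], "turn": [0, 0, 0], "grip": 0.5},
    {"xyz": [0, 0, 0], "turn": [0, 0, 0], "grip": 0.6},
    {"xyz": [0, 0, 0], "turn": [0, 0, 0], "grip": 0.6},
    {"xyz": [0, 0, -10], "turn": [0, 0, 0], "grip": 0.6},
    {"xyz": [0, 0, -30], "turn": [0, 0, 0], "grip": 0.6},
    {"xyz": [0, 0, -60], "turn": [0, 0, 0], "grip": 0.6},
    {"xyz": [0, 0, -90], "turn": [0, 0, 0], "grip": 0.6},
    {"xyz": [0, 0, -120], "turn": [0, 0, 0], "grip": 0.6},
    {"xyz": [0, 0, -140], "turn": [0, 0, 0], "grip": 0.6},
    {"xyz": [0, 0, -140], "turn": [0, 0, 0], "grip": 0.6}
  ]
}}

```text
clock: 14.62
tcp_pos: [0.5557, -0.3397, 0.2341]
orientation: [0.004, -0.0, 1.0, -0.003]
wrist_force: [-0.2, -0.0, 1.3]
finger_gap: 0.0513
grip_force: 0.0
```

Run:
```python
from h import *
s=env.get_state();print(s['clock'],s['tcp_pos'],s['finger_gap'],s['wrist_force'])
a=cam('scene')['color'][100:250,130:330];b=cam('wrist')['color']
cv2.imwrite('pics/g.png',np.hstack([cv2.resize(a,(400,300)),cv2.resize(b,(400,300))]))
```

```text
14.6167 [ 0.55573893 -0.33972593  0.23410205] 0.05125318097094122 [-0.19197542 -0.02651679  1.32691993]
```

View pics/g.png

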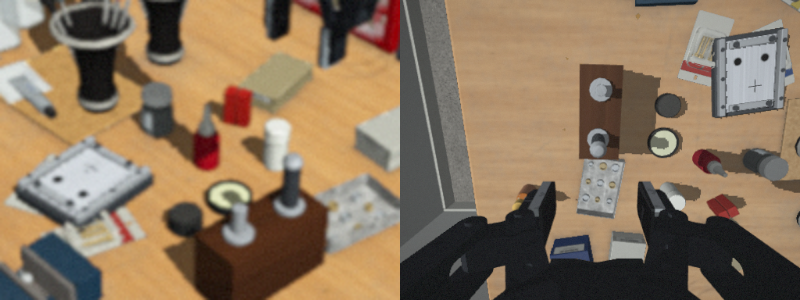

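The punch is upright in its hole (scene crop 290,190) with its collar seated. The drift at (238,225) and the bystanders haven't moved, and the gripper is clear.

```bash
python3 -c "
from workcell import ticket
print(ticket.hand_in())"
```

```text
the job is handed in; nothing more can be done
None
```

The punch was pressed upright on the scribed cross until the force fell away (peak about 14 N, then about 2.6 N), put back in its hole and released, and the job was handed in at about 15 s; no verdict was returned.

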